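# Close the overfilled cockle tub on the bench scale

## Robot

A 6-joint arm with a two-finger parallel gripper is mounted at the origin on the work surface. World frame = base frame: x ahead of the robot, y to its left, z up, the work surface at z = 0. Lengths are in m, angles in rad, forces in N, time in s.
With the tool pointing down it reaches from about 0.275 to 0.825 m from the base axis. Payload 4.9 kg.
Tool frame: the origin (TCP) lies midway between the tips of the shut fingers; the grasp point (between the pads) lies 19 mm behind it (grip_point_offset is the distance from the TCP to the grasp point, in m); z points along the fingers, x is the direction in which the jaws open and shut, and the axes are right-handed (so a half turn about z gives the same grasp; the last joint's range is limited). The gripper opens to 85 mm and grips with 20 to 120 N. Pads are 22 mm wide; open, the fingers measure 114 mm over their backs; the gripper's body (76 mm by 85 mm) begins 54 mm behind the grasp point. The pads swing forward as they close: fully open they stand 13 mm farther back than shut.
Start: joints at [0.993, 0.326, -0.193, 1.052, 0, 1.437], TCP at [0.236, 0.497, 0.231] pointing down, gripper open.
Joint ranges: [-2.65, 2.65], [-0.97, 1.79], [-1.3, 1.35], [-1.93, 2.1], [-1.47, 1.37], [-3.14, 3.14]. Speed limits (rad/s): [2.57, 2.57, 3.14, 3.14, 3.14, 3.14].

## Interface

Orientations are given as a rotation vector (axis times angle).
In Python, from cell import * gives the robot as it stands. Calls block until the motion is done:
- movep(position, orientation): joint-space move of the TCP to a pose.
- move_l(position, velocity=0.15, rot=None, until_force=None): straight line of the TCP; rot=None keeps the orientation; velocity is the mean speed in m/s. With until_force (N) it stops when the force on the tool has changed by that much, and returns True; else False.
- set_joints(angles): joint-space move.
- let_go() and grab(newtons=None): open the fingers fully, or close them until they stop; newtons is the grip in N (None keeps the last).
- sleep(seconds).
- ik(position, orientation): joint angles nearest the present ones, or None.
- get_state(): the state.
- grab_frame(name): name is "side" or "top" or "wrist"; returns a dict with "img" (400x640x3 uint8, red, green, blue), "fx", "fy", "cx", "cy" (pixels), "k1" (the pictures are not rectified: a ray, as slopes to the right and down, at radius r is drawn at 1 + k1 r^2 times it, then the intrinsics apply), "cam_to_world" (4x4, takes a point from camera to world coordinates); the wrist camera has in their place "T_tool_cam" (4x4, takes a point from camera to tool coordinates, whose origin is the TCP and whose axes are the tool frame's). Camera axes: x right, y down, z forward; pixel columns grow to the right and rows downward; lengths in m; the calibration is good to about 2 mm. A picture is of the moment at which its call begins: read the wrist's pose just before it. There is no depth.
A pose or a line that the arm cannot do raises MotionError and nothing moves.
- sign_off(): hands the job in, once; it reports no verdict.
Trained networks look in the newest picture that a camera, given by its name, has taken for a name from the list of things; names that differ only in an ending like _2 or _b are one class to them, and where a whole thing is asked for, a point or a joint stands for the part that bears it (a point fixed in the world has none). Each returns a list of dicts, best first, with "score" (0 to 1); they miss things now and then, are a little off and sometimes report something else, mostly with a low value. They report only what shows in the picture. A call takes as long as a camera call. They do not tell look-alikes from the thing itself.
- spot_in(camera, name): "centre" ([column, row] in pixels, amid what is visible of it).
- silhouettes(camera, name): "mask" (400x640 bool, what is visible of it) and "centre" ([column, row] in pixels, amid what is visible of it).
- tip_of(camera, name): "centre" ([column, row] in pixels: a listed point, or the origin of a listed thing).
The state is a dict: "clock": time; "q": joint angles; "joint_velocities": joint speeds; "tau": joint torques, N m; "position": TCP position; "eef_rot": TCP orientation; "contact_force": force on the tool from outside, world axes, zero at the start; "wrist_torque": the same for the moment, N m; "finger_gap": opening from 0.0 (shut) to 1.0 (fully open).
Only numpy, scipy, OpenCV 4.12 (cv2) and the standard library are available. Lean on these libraries where they do the work, as an engineer would, in place of code of your own. Each camera call takes 0.05 s, during which the arm holds its last target. There are 200 camera calls.

## Task

The tub of small clams on the bench scale cannot be closed because one large cockle lies on top of the fill. Put that cockle into the low, empty return basket on the bench, then put the tub's own lid, the larger of the two lying loose on the bench, on the tub so that it sits flat and fully down on the rim, and let go of everything.

Things in the scene. Friction and masses are not known exactly. Their poses are not given: they have to be found in the camera images.
- cockle_center (a point): Large round cockle, a rigid closed lens-shaped shell 56 mm across (widest half-way up), 40 mm high, about 70 g, lying flat on the fixed bed of small clams in the tub on the scale. Alike from all sides: grip it across the 56 mm in any direction. The point is its centre, 20 mm above its underside.
- tub_rim (a point): Open white tub on the bench scale; both stay put. The point: centre of its mouth, level with the rim's top, 150 mm above the bench. x along the long side, z up. Inside 190 x 150 mm (x, y), rim 214 x 174 mm outside. The bed of small clams, at the fill line, lies 16 mm below the rim. The scale (under 65 mm high) reaches 190 mm from this point along -x.
- lid_center (a point): Tub's lid, 220 g, loose on the bench, right way up, the larger of two loose lids: white plate 216 x 176 x 5 mm, below it a plug 170 x 130 x 10 mm (10 mm play all round in the tub), on top a bar handle 90 x 16 mm, 35 mm high. x along long side and handle, z up. The point: centre, 25 mm above the plug's underside, 10 above the plate's top, 25 below the handle's top; 15 mm above the rim when seated.
- basket_floor (a point): The empty, low white return basket on the bench; it stays put. The point is the centre of its inner floor. Inside 198 x 158 mm (x along the long side, y), walls 55 mm high above the floor, 5 mm thick, open at the top, z up.
Mind the look-alikes: they are no part of the job. Leave any blue or pink look-alike of the part that bears cockle_center alone.

How it is judged:
At the end, for the whole second after the job is handed in: The tub's own lid lies flat on the tub's rim, right side up: its centre within 17 mm of the tub's centre, long sides within 12 degrees, tilted less than 2 degrees and down on the rim within 3 mm; the large cockle lies inside the return basket, on its floor; both are at rest and let go (z of lid_center in the frame of tub_rim between 0.011 and 0.018 m and horizontal distance between lid_center and tub_rim below 0.017 m and angle between the x axis of lid_center and the x axis of tub_rim, either way round below 0.21 rad and angle between lid_center's own z axis and vertical below 0.035 rad and x of cockle_center in the frame of basket_floor between -0.099 and 0.099 m and y of cockle_center in the frame of basket_floor between -0.079 and 0.079 m and z of cockle_center in the frame of basket_floor between 0 and 0.05 m and linear speed of tub_lid below 0.02 m/s and linear speed of cockle below 0.03 m/s); the robot touches nothing.
It also fails if it takes over 64 s, if anything falls off the work surface, if the arm or the gripper's body presses on something with over 40 N, if the wrist force passes 120 N, or if a joint passes its speed limit or range.

## Working session

There is one attempt and no reset: what is moved stays moved. The work goes in short steps, each a Python script; the robot and the scene stay as the last script left them, time stands still between calls to the robot, and variables do not carry over. Pictures are saved under pics/ and viewed, about 8 in all and at most 12, crops included, and the job is handed in when it is done.

```bash
mkdir -p pics
cat > h.py <<'E'
from cell import *
import numpy as np, cv2
from scipy.spatial.transform import Rotation as R
def ray(f,px,T=None):
    K=np.array([[f["fx"],0,f["cx"]],[0,f["fy"],f["cy"]],[0,0,1.]])
    p=cv2.undistortPoints(np.array([[px]],float),K,np.array([f["k1"],0,0,0,0.]))[0,0]
    T=np.array(f["cam_to_world"]) if T is None else T
    return T[:3,3],T[:3,:3]@np.array([p[0],p[1],1])
def at_z(f,px,z,T=None):
    o,d=ray(f,px,T); return o+d*(z-o[2])/d[2]
def wT(f,s):
    T=np.eye(4);T[:3,:3]=R.from_rotvec(s["eef_rot"]).as_matrix();T[:3,3]=s["position"]
    return T@np.array(f["T_tool_cam"])
def proj(f,P,T=None):
    T=np.array(f["cam_to_world"]) if T is None else T
    p=np.linalg.inv(T)@np.append(P,1);a,b=p[:2]/p[2];k=1+f["k1"]*(a*a+b*b)
    return f["fx"]*a*k+f["cx"],f["fy"]*b*k+f["cy"]
def save(n,im): cv2.imwrite("pics/"+n,cv2.cvtColor(np.ascontiguousarray(im),cv2.COLOR_RGB2BGR))
def down(yaw): # tool x at yaw, z down
    c,s=np.cos(yaw),np.sin(yaw)
    return R.from_matrix(np.array([[c,s,0],[s,-c,0],[0,0,-1.]])).as_rotvec()
E
python3 - <<'E'
from h import *
s=get_state();print(s["clock"],s["position"],s["eef_rot"],s["finger_gap"])
H={"cockle_center":.154,"tub_rim":.15,"lid_center":.025,"basket_floor":.005}
for c in("top","side"):
    f=grab_frame(c);save(c+"0.png",f["img"]);print(c,np.round(f["cam_to_world"],2).tolist())
    for n in H:
        for d in tip_of(c,n)[:4]: print(n,round(d["score"],2),np.round(d["centre"]),at_z(f,d["centre"],H[n]).round(3))
E
```

```text
0.0 [0.23579995 0.49619895 0.23048444] [ 2.65519917e+00  1.67767623e+00 -2.54657045e-03] 1.0034558088064047
top [[0.0, -0.98, 0.19, 0.33], [-1.0, -0.0, -0.0, 0.02], [0.0, -0.19, -0.98, 1.1], [0.0, 0.0, 0.0, 1.0]]
cockle_center 0.78 [276. 178.] [0.591 0.138 0.154]
cockle_center 0.67 [351. 202.] [ 0.527 -0.06   0.154]
cockle_center 0.54 [283. 221.] [0.477 0.117 0.154]
lid_center 0.71 [204. 243.] [0.433 0.357 0.025]
basket_floor 0.72 [450. 252.] [ 0.409 -0.361  0.005]
side [[0.99, -0.13, 0.1, 0.42], [-0.16, -0.7, 0.69, -0.64], [-0.02, -0.7, -0.71, 0.77], [0.0, 0.0, 0.0, 1.0]]
cockle_center 0.8 [324. 212.] [ 0.525 -0.056  0.154]
lid_center 0.65 [267. 146.] [0.432 0.359 0.025]
basket_floor 0.67 [295. 399.] [ 0.418 -0.36   0.005]
```

View pics/top0.png

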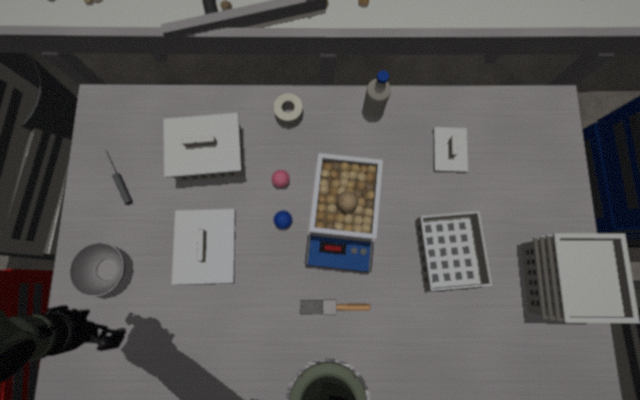

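View pics/side0.png

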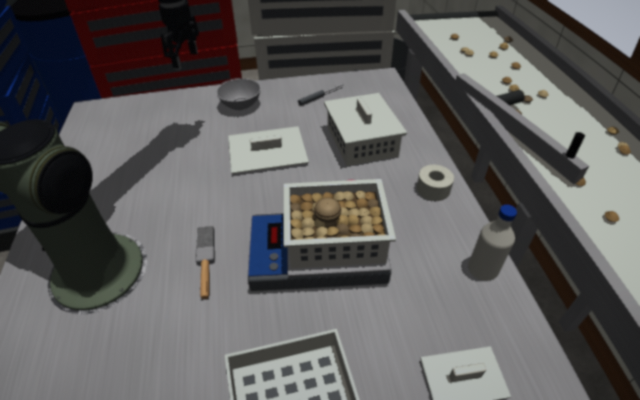

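The top picture gives these candidates:
- **Cockle:** the brown shell in the tub at (347,202) is the one meant. The pink (280,179) and blue (283,220) ones are look-alikes.
- **Lids:** the loose ones are at (204,246), large, and (451,149), small. The larger is the tub's own. The one at (202,145) is closed onto another tub.
- **Basket:** the low, empty one is at (455,251). The stack on the right is tall.

Next I look from close by over the tub.

Run:
```python
from h import *
for yaw in (0,np.pi): 
    q=ik([.53,-.06,.36],down(yaw)); print(yaw,q)
yaw=min((0,np.pi),key=lambda y:9 if ik([.53,-.06,.36],down(y)) is None else abs(ik([.53,-.06,.36],down(y))[5]))
movep([.53,-.06,.36],down(yaw));sleep(.3)
s=get_state();f=grab_frame("wrist");T=wT(f,s);save("w1.png",f["img"]);print(yaw,s["clock"],s["position"],T[:3,3])
for n,z in(("cockle_center",.154),("tub_rim",.15)):
    for d in tip_of("wrist",n)[:3]: print(n,round(d["score"],2),np.round(d["centre"]),at_z(f,d["centre"],z,T).round(4))
f=grab_frame("top");
for c in((318,155),(382,158),(376,238),(308,234)): print(at_z(f,c,.15).round(3))
for n in("tub_rim","lid_center","basket_floor"):
    for d in silhouettes("top",n)[:3]: print(n,round(d["score"],2),cv2.minAreaRect(np.argwhere(d["mask"])[:,::-1].astype(np.float32)))
```

```text
0 [-0.25115582  0.24469834  0.02195137  1.34804936  0.          1.31964051]
3.141592653589793 [-0.25115582  0.24469834  0.02195137  1.34804936  0.         -1.82195214]
0 3.0917 [ 0.53001192 -0.05956219  0.35991638] [0.53009881 0.01002698 0.50232662]
cockle_center 0.94 [322. 162.] [ 0.5329 -0.0505  0.154 ]
cockle_center 0.88 [391.  10.] [0.6034 0.1072 0.154 ]
cockle_center 0.78 [302.  21.] [0.5121 0.0962 0.154 ]
tub_rim 0.74 [336. 160.] [ 0.5495 -0.0494  0.15  ]
[0.657 0.028 0.15 ]
[ 0.649 -0.145  0.15 ]
[ 0.434 -0.123  0.15 ]
[0.443 0.052 0.15 ]
tub_rim 0.81 ((318.2696228027344, 175.33145141601562), (9.66895866394043, 45.04685592651367), 12.994616508483887)
lid_center 0.68 ((202.5, 246.5), (75.0, 63.0), 90.0)
basket_floor 0.79 ((454.1951599121094, 250.74392700195312), (74.9779281616211, 67.48446655273438), 85.03025817871094)
```

View pics/w1.png

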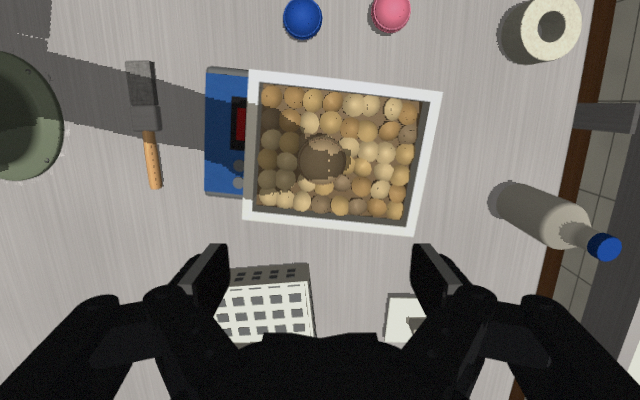

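The wrist picture shows the brown cockle at about (322,160) in the tub, with the rim corners near (249,69), (442,92), (414,236) and (242,218). I'll fit the rim and check both against the top view.

Run:
```python
from h import *
s=get_state();f=grab_frame("wrist");T=wT(f,s)
for c in((249,69),(442,92),(414,236),(242,218)): print(at_z(f,c,.15,T).round(4))
im=f["img"]
for n,z in(("cockle_center",.154),):
  d=silhouettes("wrist",n)[0];m=d["mask"];print(d["centre"],cv2.minAreaRect(np.argwhere(m)[:,::-1].astype(np.float32)));x,y,w,h=cv2.boundingRect(m.astype(np.uint8));print(x,y,w,h,at_z(f,(x+w/2,y+h/2),.154,T),at_z(f,(x,y+h/2),.154,T),at_z(f,(x+w,y+h/2),.154,T))
  v=im.copy();cs,_=cv2.findContours(m.astype(np.uint8),0,1);cv2.drawContours(v,cs,-1,(0,255,0),1)
save("w2.png",cv2.resize(v[50:250,220:460],(720,600)))
f=grab_frame("top");save("t2.png",np.hstack([cv2.resize(f["img"][145:250,295:395],(400,420)),cv2.resize(f["img"][205:300,405:505],(400,420))]))
```

```text
[0.4542 0.0495 0.15  ]
[0.6655 0.0263 0.15  ]
[ 0.6484 -0.1452  0.15  ]
[ 0.4355 -0.1213  0.15  ]
[390.9, 13.4] ((390.5, 16.0), (32.0, 39.0), 90.0)
371 0 40 33 [0.60387501 0.10046144 0.154     ] [0.58322002 0.10023288 0.154     ] [0.62461358 0.10076228 0.154     ]
```

View pics/w2.png

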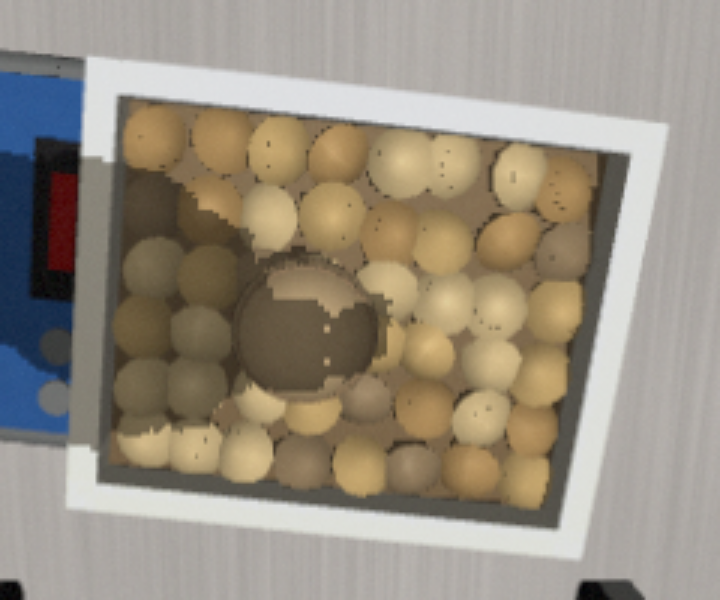

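The rim sides measure 212 x 172 mm. The tub centre is (0.551,-0.048), yaw -0.11, and the top view agrees within 5 mm. The cockle is seen clearly at about (0.530,-0.052). The views differ by about 10 mm in y, so I'll take one lower look.

Run:
```python
from h import *
move_l([.53,-.052,.25],.2,rot=down(-.11));sleep(.2)
s=get_state();f=grab_frame("wrist");T=wT(f,s);print(s["clock"],s["position"],s["eef_rot"])
for d in tip_of("wrist","cockle_center")[:3]: print(round(d["score"],2),np.round(d["centre"]),at_z(f,d["centre"],.154,T).round(4))
for d in silhouettes("wrist","cockle_center")[:3]: 
  b=cv2.boundingRect(d["mask"].astype(np.uint8));print(b,at_z(f,(b[0]+b[2]/2,b[1]+b[3]/2),.154,T).round(4))
v=f["img"].copy()
for dx,dy in((0,0),(.028,0),(-.028,0),(0,.028),(0,-.028)):
  cv2.circle(v,tuple(int(round(a)) for a in proj(f,[.53+dx,-.052+dy,.154],T)),2,(0,255,0),-1)
save("w3.png",v)
```

```text
4.4917 [ 0.53093622 -0.05229895  0.25147537] [ 3.13635456 -0.1726781   0.0042179 ]
0.92 [276.   3.] [0.5168 0.0907 0.154 ]
0.66 [321. 195.] [ 0.5328 -0.0518  0.154 ]
(252, 0, 51, 30) [0.5165 0.083  0.154 ]
(285, 158, 70, 69) [ 0.5322 -0.0498  0.154 ]
(374, 0, 31, 7) [0.5958 0.082  0.154 ]
```

View pics/w3.png

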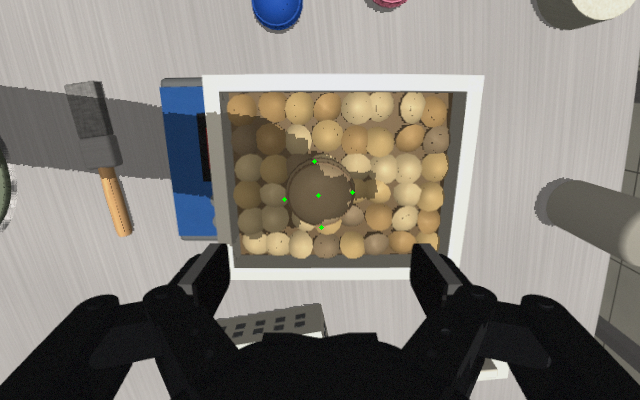

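Run:
```python
from h import *
move_l([.532,-.051,.17],.2,rot=down(-.11))
print(move_l([.532,-.051,.133],.06,until_force=8));s=get_state();print(s["position"][2],s["contact_force"].round(1))
grab(40);s=get_state();print(s["clock"],s["finger_gap"],s["position"][2],np.round(s["contact_force"],1))
move_l([.532,-.051,.27],.2);s=get_state();print(s["clock"],s["finger_gap"],np.round(s["contact_force"],1))
f=grab_frame("wrist");f2=grab_frame("side");save("g.png",np.hstack([cv2.resize(f["img"],(480,300)),f2["img"][80:380,200:500]]))
f=grab_frame("top")
for c in((420,217),(482,212),(490,286),(430,291)): print(at_z(f,c,.06).round(3))
```

```text
False
0.13299505116060972 [ 0.2 -0.2  0. ]
6.3667 0.628094468753213 0.13387987758378575 [-1.3  0.7  5.1]
7.2 0.6321897554684899 [ 0.6  0.8 -0.8]
[ 0.504 -0.263  0.06 ]
[ 0.519 -0.44   0.06 ]
[ 0.313 -0.445  0.06 ]
[ 0.299 -0.28   0.06 ]
```

View pics/g.png

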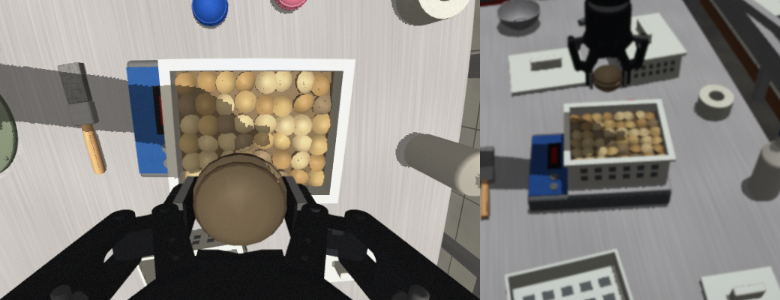

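The cockle is held at gap 0.63 (about 54 mm) and the tub is clear. The basket centre is (0.409,-0.358), and its corners measure about 206 x 170 mm, which fits. I'll place it, then look over the lid.

Run:
```python
from h import *
movep([.41,-.358,.2],down(0))
print(move_l([.41,-.358,.011],.15,until_force=6));s=get_state();print(s["clock"],s["position"],s["contact_force"].round(1))
let_go();move_l([.41,-.358,.2],.25)
f=grab_frame("side");a=f["img"]
f=grab_frame("top");b=f["img"]
for d in tip_of("top","cockle_center"): print(d["score"],d["centre"],at_z(f,d["centre"],.025).round(3))
movep([.433,.357,.27],down(np.pi/2));sleep(.3)
s=get_state();f=grab_frame("wrist");T=wT(f,s);print(s["clock"],s["position"],T[:3,3])
for d in tip_of("wrist","lid_center")[:3]: print(round(d["score"],2),np.round(d["centre"]),at_z(f,d["centre"],.025,T).round(4))
for d in silhouettes("wrist","lid_center")[:2]: print(cv2.minAreaRect(np.argwhere(d["mask"])[:,::-1].astype(np.float32)))
save("l1.png",np.vstack([f["img"],np.hstack([b[190:310,390:550],a[300:400,200:380].repeat(1,0)[np.r_[0:100,[99]*20]],np.zeros((120,300,3),np.uint8)])]))
```

```text
False
10.0333 [ 0.41059546 -0.35857108  0.01182929] [ 0.1  0.1 -0.6]
0.62 [278.9, 177.1] [0.63  0.146 0.025]
0.53 [451.9, 252.6] [ 0.406 -0.359  0.025]
0.29 [449.0, 250.9] [ 0.411 -0.351  0.025]
14.3667 [0.43322779 0.35668979 0.26996608] [0.36397045 0.35695855 0.41237525]
0.93 [326. 161.] [0.4311 0.3654 0.025 ]
((324.61236572265625, 152.82022094726562), (164.01727294921875, 141.35061645507812), 88.31531524658203)
```

View pics/l1.png

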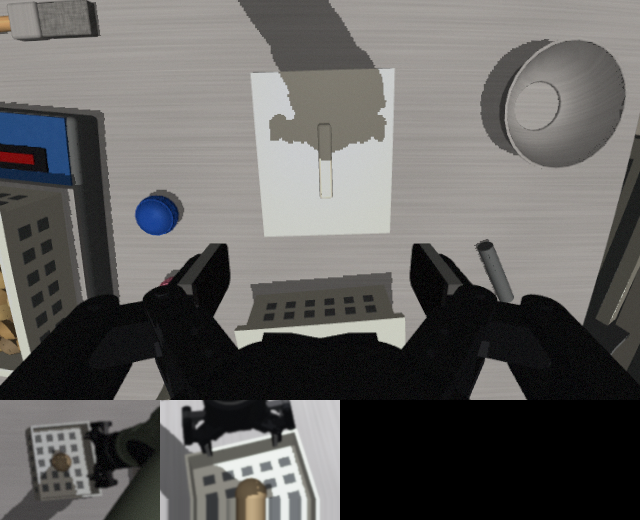

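The cockle lies in the basket, near (0.406,-0.359) in the top view. The wrist picture shows the lid's plate corners at (251,73), (394,69), (390,233) and (264,237), and the handle top from (325,124) to (326,197).

Run:
```python
from h import *
s=get_state();f=grab_frame("wrist");T=wT(f,s)
P=np.array([at_z(f,c,.015,T) for c in((251,73),(394,69),(390,233),(264,237))]);print(P.round(4).tolist(),P.mean(0))
H=np.array([at_z(f,c,.05,T) for c in((318,124),(331,124),(333,197),(319,198))]);print(H.round(4).tolist(),H.mean(0))
for e in(P,H):
  v=e[:2].sum(0)-e[2:].sum(0);print(np.degrees(np.arctan2(-v[1],-v[0])),np.linalg.norm(v)/2)
```

```text
[[0.3235, 0.2733, 0.015], [0.3187, 0.4476, 0.015], [0.5338, 0.4557, 0.015], [0.5399, 0.2789, 0.015]] [0.42897818 0.36387253 0.015     ]
[[0.383, 0.3552, 0.05], [0.383, 0.3702, 0.05], [0.4709, 0.3736, 0.05], [0.4722, 0.3563, 0.05]] [0.42724909 0.36382259 0.05      ]
1.8307134719248475 0.21585443179415575
1.4535113464785934 0.0885924614797797
```

The lid's centre is (0.428,0.364), yaw about +0.03, and its size of 216 x 175 mm matches. I'll grip the handle, carry the lid above the tub and check the alignment there.

Run:
```python
from h import *
# second tub estimate from w3 pose
f=grab_frame("wrist");s=dict(position=[.53093622,-.05229895,.25147537],eef_rot=[3.13635456,-.1726781,.0042179]);T=wT(f,s)
P=np.array([at_z(f,c,.15,T) for c in((203,77),(484,76),(452,279),(231,279))]);v=P[1]+P[2]-P[0]-P[3]
print("tub",P.round(4).tolist(),P.mean(0),np.arctan2(v[1],v[0]),np.linalg.norm(v)/2)
move_l([.428,.364,.08],.25,rot=down(np.pi/2+.03))
print(move_l([.428,.364,.019],.08,until_force=8))
grab(80);s=get_state();print(s["clock"],s["finger_gap"],s["position"],s["contact_force"].round(1))
move_l([.428,.364,.10],.12);move_l([.428,.364,.26],.3);s=get_state();print(s["clock"],s["finger_gap"],s["contact_force"].round(1),s["wrist_torque"].round(2))
tub=np.array([.550,-.048])
movep([*tub,.24],down(np.pi/2-.11));sleep(.3)
s=get_state();print(s["clock"],s["position"],s["eef_rot"],s["finger_gap"])
w=grab_frame("wrist")["img"];t=grab_frame("top")["img"];d=grab_frame("side")["img"]
save("p1.png",np.hstack([np.vstack([cv2.resize(t[120:270,270:430],(320,300)),cv2.resize(w,(320,200))]),cv2.resize(d[120:320,230:410],(450,500))]))
```

```text
tub [[0.454, 0.0482, 0.15], [0.6657, 0.0263, 0.15], [0.6424, -0.1458, 0.15], [0.4431, -0.1232, 0.15]] [ 0.55128396 -0.04858971  0.15      ] -0.10788887113377887 0.20666618643270157
False
17.075 0.1747009079757551 [0.4281486  0.36401784 0.01935071] [-0.7 -1.4  4.8]
18.5833 0.17180622311731428 [-0.2  0.1 -3.6] [ 0.02 -0.06 -0.04]
20.4667 [ 0.5500744  -0.04729854  0.24008243] [2.33886635e+00 2.09731637e+00 1.36758662e-04] 0.17500797661710463
```

View pics/p1.png

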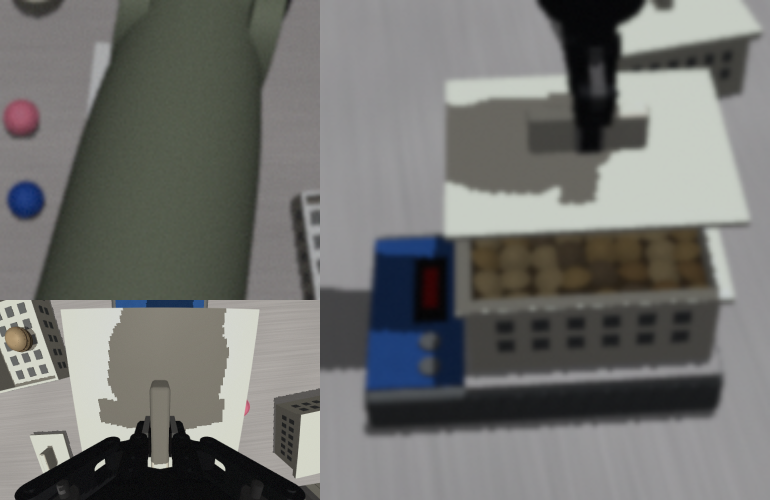

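Lid held level, handle along the tub's long side, above the tub. I'll lower it with force sensing; seated should stop at TCP z near 0.159.

Run:
```python
from h import *
move_l([.551,-.048,.19],.12)
print(move_l([.551,-.048,.156],.04,until_force=6));s=get_state();print(s["clock"],s["position"],s["contact_force"].round(1),s["wrist_torque"].round(2))
```

```text
True
21.9 [ 0.55059093 -0.04792561  0.1593283 ] [ 0.8 -0.4  3.7] [-0.1  -0.12 -0.01]
```

Contact came at z=0.1593, where seating was expected. I'll let go, back off and check.

Run:
```python
from h import *
let_go();move_l([.551,-.048,.24],.12);s=get_state()
move_l([.551,-.048,.36],.25);movep([.45,.15,.40],down(np.pi/2))
t=grab_frame("top")
for n,z in(("lid_center",.165),("cockle_center",.025)):
  for d in tip_of("top",n)[:3]: print(n,round(d["score"],2),np.round(d["centre"]),at_z(t,d["centre"],z).round(3))
f=grab_frame("side")
for d in tip_of("side","lid_center")[:2]: print(round(d["score"],2),at_z(f,d["centre"],.165).round(3))
print(get_state()["clock"])
save("e.png",np.hstack([cv2.resize(t["img"][130:310,290:510],(366,300)),cv2.resize(f["img"][150:320,230:420],(400,300))]))
```

```text
lid_center 0.84 [349. 191.] [ 0.553 -0.053  0.165]
cockle_center 0.66 [281. 218.] [0.506 0.137 0.025]
cockle_center 0.59 [279. 178.] [0.629 0.145 0.025]
cockle_center 0.58 [452. 255.] [ 0.399 -0.359  0.025]
0.83 [ 0.551 -0.043  0.165]
25.2
```

View pics/e.png

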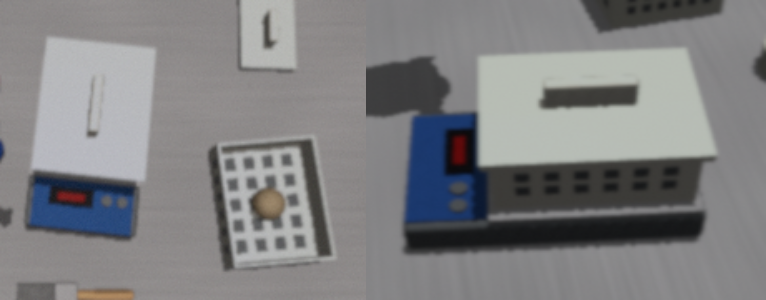

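The lid sits flat and square on the tub, and the cockle lies in the basket. I'll hand it in.

```bash
python3 -c "
from h import *
s=get_state();print(s['contact_force'].round(1),s['finger_gap']);sign_off()"
```

```text
[ 0.9 -0.5 -0.5] 0.9979999235283179
the job is handed in; nothing more can be done
```

The large cockle is in the return basket and the tub's own lid is on the tub. I let go of both and handed the job in at about 25 s on the robot clock.

- **Lid:** it met the rim at TCP height 0.1593 m, against 0.1594 m expected for a fully seated lid. The last pictures show it flat and square. The top and side views put its centre at (0.553, -0.053) and (0.551, -0.043), each about 5 mm from the tub's measured centre (0.551, -0.048).
- **Cockle:** the top view shows it on the basket floor at about (0.40, -0.36), near the basket's centre.
- **Robot:** the gripper was open and clear of everything, with the force reading near zero.

The camera views disagreed by up to about 10 mm, for example on where the cockle lay in the tub. That is within what the grip and the lid's play allow. I judged the lid's tilt from the pictures and the seating height only, not by a direct measurement.

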